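Load the sprung scale to its green band

ROBOT

A 6-joint arm with a two-finger parallel gripper is mounted at the origin on the work surface; the furniture and walls round the work are solid. World frame = base frame: x ahead of the robot, y to its left, z up, the work surface at z = 0. Lengths are in m, angles in rad, forces in N, time in s.
With the tool pointing down it reaches from about 0.35 to 0.775 m from the base axis. Payload 7.3 kg.
Tool frame: the origin (TCP) lies at the centre of the arm's flange, where the gripper is bolted on; the fingertips stand 178 mm ahead of it and the grasp point (between the pads) lies 159 mm ahead of it (tip_extent is the distance from the TCP to the fingertips, in m); z points along the fingers, y is the line along which they close (so a half turn about z gives the same grasp; the last joint's range is limited). The gripper opens to 92 mm and grips with 3 to 60 N. Pads are 19 mm wide; open, the fingers measure 130 mm over their backs; the gripper's body (75 mm by 190 mm) begins 47 mm behind the grasp point.
Start: joints at [-1.314, 0.342, 1.524, -0, 1.275, -0.146], TCP at [0.206, -0.483, 0.405] pointing down, gripper open.
Joint ranges: [-2.53, 2.53], [-0.77, 2.02], [0.04, 2.7], [-1, 4.14], [0.28, 2.66], [-3.11, 3.11]. Speed limits (rad/s): [2.57, 2.57, 3.14, 3.14, 3.14, 3.14].

INTERFACE

Orientations are given as [roll, pitch, yaw] about the fixed x, y, z axes, in that order (R = Rz(yaw) Ry(pitch) Rx(roll)).
In Python, from cell import * gives the robot as it stands.
- The arm moves only by the tool arm_command, never from a script. Its arguments are lists of equal length, an entry for each row: "xyz": the shift along the world's x, y, z in mm, a list of three; "spin": the turn about the world's z in degrees. In form: {"xyz": [[tx, ty, tz], ...], "spin": [spin, ...]}. A call has 1 to 20 rows; each row shifts and turns the commanded pose from where the row before left it; what a row does not reach is not made up. A row lasts 1/10 s, in which the tool goes at most 50 mm and 8.59 degrees, less where a joint would pass 70% of its speed; a pose out of reach is approached as far as the arm can. A call with a gripper value outside its range is refused whole. "jaw" is the opening, from -1 (shut) to 1 (fully open), set as the call begins (left out, the last holds). The fingers move at their own pace and stop on an object; "squeeze" is the grip in N (left out, the last holds). Time passes only in rows, so rows that do not move let the fingers close. It gives the time, the measured TCP pose, the force, the opening and the grip force at its end, in the units of the state.
- observe(): the state, without advancing time (a new reading comes with each control period).
- read_camera(name): name is "side" or "top"; returns a dict with "img" (420x560x3 uint8, red, green, blue), "depth" (420x560 float32, m along the optical axis (not along the pixel's ray), 0 where there is no reading), "fx", "fy", "cx", "cy" (pixels), "dist_coeffs" ([k1, k2, p1, p2, k3] as OpenCV has them; the pictures are not rectified), "world_from_camera" (4x4, takes a point from camera to world coordinates). Camera axes: x right, y up, looking along -z (the intrinsics and any distortion apply to the point x, -y, -z); pixel columns grow to the right and rows downward; lengths in m; the calibration is good to about 2 mm. A picture is of the moment at which its call begins.
- hand_in(): hands the job in; it is judged then, once.
The state is a dict: "time": time; "qpos": joint angles; "qvel": joint speeds; "joint_efforts": joint torques, N m; "tool_pos": TCP position; "tool_rot": TCP orientation; "contact_force": force on the tool from outside, world axes, zero at the start; "torque": the same for the moment, N m; "opening": finger opening in m; "grip_force": force on a finger pad.
Only numpy, scipy, OpenCV 4.12 (cv2) and the standard library are available. Lean on these libraries where they do the work, as an engineer would, in place of code of your own. Each camera call takes 0.05 s, during which the arm holds its last target. There are 200 camera calls.

TASK

Load the sprung scale with the thick steel washers until its orange pointer comes to rest in the green band: add them one at a time over the post and press each one down past the two brass spring beads until it clicks through and lies flat, fully home, on the pan's boss or on the washer below. Use only as many as it takes, leave the spare washers flat on the bench, never press the pan down so far that the pointer reaches the red overload zone, and leave the mug, the screw tin and the tape measure where they stand.

Things in the scene. Friction and masses are not known exactly. Their poses are not given: they have to be found in the camera images.
- scale: sprung scale (fixed): grey base plate 200 x 150 x 12 mm, with a white gauge plate and column 136 mm high standing 83 to 111 mm from the pan's axis on the scale's +x side. Origin: on the bench surface directly under the pan's axis; z up.
- pan (a joint): sink of the pan in m, from upper stop (0) to lower stop (0.084); unloaded it stands between 0 and 0.010. Spring 200 N/m (5 mm per newton, 7 to 8.7 mm per washer) with a damper: settles in about 0.8 s. The orange pointer shows it on the gauge plate: green band 0.019 to 0.030, red overload zone beyond 0.073.
- seat (a point): centre of the top of the boss (38 mm wide, 14 mm above the 90 mm aluminium pan); it sinks with the pan and is 129 mm above the bench at joint 0. x axis = the scale's x axis. The steel post rises from it: 17 mm diameter, 54 mm high, top 11 mm tapering to 10 mm. Seated washers have their undersides 0, 12 and 24 mm above the seat.
- post_tip (a point): centre of the top of the post, 54 mm above the seat; it sinks with the pan. A washer passed over the post first stops on the two beads, its underside about 45 mm above the seat. Under the push that it then needs the pan sinks a further 25 to 48 mm; after the click the washer slides down freely and the pan springs back up to meet it.
- catch (a point): point on the post's axis 41 mm above the seat, level with the widest part of the two sprung brass beads on the post's +x and -x sides (39 to 52 mm above the seat, sloped above). Out, they measure 28 mm across (the bore is 23 mm). A downward force of 5 to 10 N (washer's 1.6 N included) squeezes them in; it drops suddenly at the click, once the underside is past them.
- washer_a: identical thick plain steel washer lying flat on the bench (loose): 52 mm outside diameter, 23 mm bore, 12 mm thick, about 160 g (its true mass differs by up to 10 %). Origin: centre of its underside; z up.
- washer_b: identical thick plain steel washer lying flat on the bench (loose): 52 mm outside diameter, 23 mm bore, 12 mm thick, about 160 g (its true mass differs by up to 10 %). Origin: centre of its underside; z up.
- washer_c: identical thick plain steel washer lying flat on the bench (loose): 52 mm outside diameter, 23 mm bore, 12 mm thick, about 160 g (its true mass differs by up to 10 %). Origin: centre of its underside; z up.
- washer_d: identical thick plain steel washer lying flat on the bench (loose): 52 mm outside diameter, 23 mm bore, 12 mm thick, about 160 g (its true mass differs by up to 10 %). Origin: centre of its underside; z up.
- mug: white mug, 79 x 110 x 89 mm, standing at the right rear; not to be disturbed. Origin: centre of its underside.
- bolt_tin: open grey tin with screws, 73 x 82 x 64 mm, at the right; not to be disturbed. Origin: centre of its underside.
- tape_measure: yellow tape measure, 31 x 70 x 55 mm, at the left rear; not to be disturbed. Origin: centre of its underside.
Things that resemble listed ones, but are neither listed nor needed, are in the scene too. Leave any turquoise look-alike of the washer_d alone.

How it is judged:
On the way, in this order (a step that is already met when the one before it is completed fails the run):
1. a first washer has clicked past the beads and lies home on the pan's boss (((horizontal distance between washer_a and seat below 0.004 m and z of washer_a in the frame of seat between -0.003 and 0.0275 m and angle between washer_a's own z axis and vertical below 0.1 rad) or (horizontal distance between washer_b and seat below 0.004 m and z of washer_b in the frame of seat between -0.003 and 0.0275 m and angle between washer_b's own z axis and vertical below 0.1 rad) or (horizontal distance between washer_c and seat below 0.004 m and z of washer_c in the frame of seat between -0.003 and 0.0275 m and angle between washer_c's own z axis and vertical below 0.1 rad) or (horizontal distance between washer_d and seat below 0.004 m and z of washer_d in the frame of seat between -0.003 and 0.0275 m and angle between washer_d's own z axis and vertical below 0.1 rad))), for 0.2 s.
2. a second washer has clicked past the beads and lies home on the first ((((horizontal distance between washer_a and seat below 0.004 m and z of washer_a in the frame of seat between -0.003 and 0.0275 m and angle between washer_a's own z axis and vertical below 0.1 rad) and (horizontal distance between washer_b and seat below 0.004 m and z of washer_b in the frame of seat between -0.003 and 0.0275 m and angle between washer_b's own z axis and vertical below 0.1 rad)) or ((horizontal distance between washer_a and seat below 0.004 m and z of washer_a in the frame of seat between -0.003 and 0.0275 m and angle between washer_a's own z axis and vertical below 0.1 rad) and (horizontal distance between washer_c and seat below 0.004 m and z of washer_c in the frame of seat between -0.003 and 0.0275 m and angle between washer_c's own z axis and vertical below 0.1 rad)) or ((horizontal distance between washer_a and seat below 0.004 m and z of washer_a in the frame of seat between -0.003 and 0.0275 m and angle between washer_a's own z axis and vertical below 0.1 rad) and (horizontal distance between washer_d and seat below 0.004 m and z of washer_d in the frame of seat between -0.003 and 0.0275 m and angle between washer_d's own z axis and vertical below 0.1 rad)) or ((horizontal distance between washer_b and seat below 0.004 m and z of washer_b in the frame of seat between -0.003 and 0.0275 m and angle between washer_b's own z axis and vertical below 0.1 rad) and (horizontal distance between washer_c and seat below 0.004 m and z of washer_c in the frame of seat between -0.003 and 0.0275 m and angle between washer_c's own z axis and vertical below 0.1 rad)) or ((horizontal distance between washer_b and seat below 0.004 m and z of washer_b in the frame of seat between -0.003 and 0.0275 m and angle between washer_b's own z axis and vertical below 0.1 rad) and (horizontal distance between washer_d and seat below 0.004 m and z of washer_d in the frame of seat between -0.003 and 0.0275 m and angle between washer_d's own z axis and vertical below 0.1 rad)) or ((horizontal distance between washer_c and seat below 0.004 m and z of washer_c in the frame of seat between -0.003 and 0.0275 m and angle between washer_c's own z axis and vertical below 0.1 rad) and (horizontal distance between washer_d and seat below 0.004 m and z of washer_d in the frame of seat between -0.003 and 0.0275 m and angle between washer_d's own z axis and vertical below 0.1 rad)))), for 0.2 s.
At the end, for the whole second after the job is handed in: Pan at rest, joint pan 0.019 to 0.030 (0.5 mm grace); every washer at rest, either home (flat to 0.1 rad, within 4 mm of the post's axis, underside below 27.5 mm above the seat, so under the beads) or flat on the bench at least 60 mm from the post; all released (value of joint pan between 0.0185 and 0.0305 m and velocity of joint pan between -0.004 and 0.004 m/s and ((horizontal distance between washer_a and seat below 0.004 m and z of washer_a in the frame of seat between -0.003 and 0.0275 m and angle between washer_a's own z axis and vertical below 0.1 rad) or (height (world z) of washer_a between -0.005 and 0.006 m and horizontal distance between washer_a and seat above 0.06 m and angle between washer_a's own z axis and vertical below 0.1 rad)) and ((horizontal distance between washer_b and seat below 0.004 m and z of washer_b in the frame of seat between -0.003 and 0.0275 m and angle between washer_b's own z axis and vertical below 0.1 rad) or (height (world z) of washer_b between -0.005 and 0.006 m and horizontal distance between washer_b and seat above 0.06 m and angle between washer_b's own z axis and vertical below 0.1 rad)) and ((horizontal distance between washer_c and seat below 0.004 m and z of washer_c in the frame of seat between -0.003 and 0.0275 m and angle between washer_c's own z axis and vertical below 0.1 rad) or (height (world z) of washer_c between -0.005 and 0.006 m and horizontal distance between washer_c and seat above 0.06 m and angle between washer_c's own z axis and vertical below 0.1 rad)) and ((horizontal distance between washer_d and seat below 0.004 m and z of washer_d in the frame of seat between -0.003 and 0.0275 m and angle between washer_d's own z axis and vertical below 0.1 rad) or (height (world z) of washer_d between -0.005 and 0.006 m and horizontal distance between washer_d and seat above 0.06 m and angle between washer_d's own z axis and vertical below 0.1 rad)) and linear speed of each of washer_a, washer_b, washer_c, washer_d below 0.01 m/s and contact force between the fingers and scale below 0.1 N); the robot touches nothing.
It fails at once if the pan was pressed into the red overload zone (joint pan beyond 0.073) (value of joint pan above 0.073 m).
It fails at once if the mug, the screw tin or the tape measure was moved by more than 20 mm (distance of any of mug, bolt_tin, tape_measure from where it was at the start of the episode above 0.02 m).
It also fails if it takes over 72 s, if anything falls off the work surface, if the arm or the gripper's body presses on something with over 40 N, if the wrist force passes 120 N, or if a joint passes its speed limit or range.

## Working session

There is one attempt and no reset: what is moved stays moved. The work goes in short steps, Python scripts to look and compute and a tool call to move; the robot and the scene stay as the last step left them, time stands still between calls to the robot, and variables do not carry over. Pictures are saved under pics/ and viewed, at most 10 in all, crops included, and the job is handed in when it is done.

Besides the shell and the picture viewer there is one more tool, called after "Request:" by a JSON object that holds its "fn" and its "kwargs", one argument or row to a line. arm_command: Moves the arm, as the interface text tells. Its arguments: {"type":"object","properties":{"xyz":{"type":"array","items":{"type":"array","items":{"type":"number"}}},"spin":{"type":"array","items":{"type":"number"}},"jaw":{"type":"number"},"squeeze":{"type":"number"}},"required":["xyz","spin"]}

```bash
mkdir -p pics; cat > h.py <<'E'
from cell import *
import numpy as np, cv2
def K(c): return np.array([[c['fx'],0,c['cx']],[0,c['fy'],c['cy']],[0,0,1]]),np.array(c['dist_coeffs'],float)
def cloud(c):
    k,d=K(c); h,w=c['depth'].shape
    u,v=np.meshgrid(np.arange(w),np.arange(h))
    p=cv2.undistortPoints(np.stack([u,v],-1).reshape(-1,1,2).astype(np.float64),k,d).reshape(h,w,2)
    z=c['depth']; P=np.stack([p[...,0]*z,-p[...,1]*z,-z,np.ones_like(z)],-1)
    W=P@np.array(c['world_from_camera']).T
    W=W[...,:3]; W[z==0]=np.nan
    return W
E
python3 - <<'E'
from h import *
for n in('top','side'):
    c=read_camera(n); cv2.imwrite(f'pics/{n}0.png',c['img'][...,::-1]); np.savez(f'{n}0.npz',**c)
    print(n,np.round(c['world_from_camera'],3).tolist(),c['fx'],c['dist_coeffs'])
print(observe())
E
```

```text
top [[-0.022, 0.99, -0.14, 0.323], [-1.0, -0.022, -0.001, -0.008], [-0.004, 0.139, 0.99, 1.419], [0.0, 0.0, 0.0, 1.0]] 437.793228044793 [0.03241413 0.         0.         0.         0.        ]
side [[-0.236, -0.551, 0.801, 1.556], [0.972, -0.136, 0.193, 0.253], [0.003, 0.824, 0.567, 0.877], [0.0, 0.0, 0.0, 1.0]] 532.6105666278094 [0.0022627 0.        0.        0.        0.       ]
{'time': 0.1, 'qpos': array([-1.31396368e+00,  3.42657265e-01,  1.52490727e+00, -2.14028977e-06,
        1.27539771e+00, -1.46007332e-01]), 'qvel': array([-0.00091953,  0.00047643, -0.00260653,  0.00081731,  0.00184708,
        0.00107669]), 'joint_efforts': array([ 1.21259967e-03, -4.32006848e+01, -2.44693476e+01,  7.18639302e-02,
        5.26133215e-02, -4.95519964e-05]), 'tool_pos': array([ 0.20580426, -0.48285502,  0.40411707]), 'tool_rot': array([-3.14023734e+00, -1.97235625e-04,  4.02840467e-01]), 'contact_force': array([-0.30391491,  0.20546522, -0.17440855]), 'torque': array([-0.06033801, -0.02494967, -0.02140497]), 'grip_force': 0.0, 'opening': 0.0922365412496624}
```

View pics/top0.png

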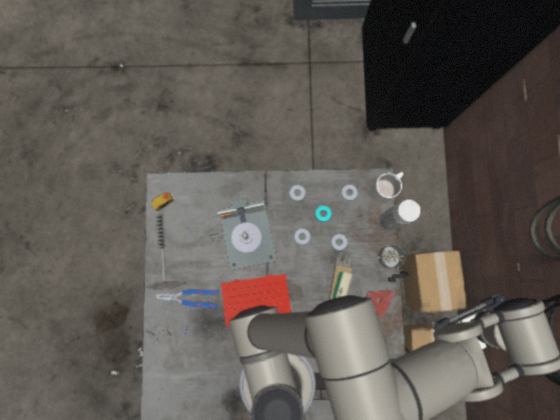

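View pics/side0.png

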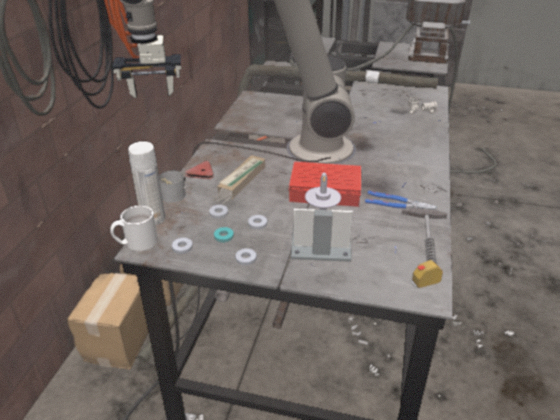

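The top view shows grey washers at about (298,193), (350,192), (303,237) and (340,242). The turquoise look-alike is at (323,213), so I'll leave it alone. The scale post is at about (246,237), with the gauge plate at (241,211). Next I'll measure these and confirm them in an enlarged crop.

```bash
python3 - <<'E'
from h import *
c=dict(np.load('top0.npz')); W=cloud(c)
g=W[225:300,300:330,2]; print('bench z',np.nanmedian(W[260:270,275:300,2]),np.nanmedian(W[215:228,340:370,2]))
for (u,v) in [(298,193),(350,192),(303,237),(340,242),(323,213)]:
    r=14; P=W[v-r:v+r+1,u-r:u+r+1].reshape(-1,3); im=c['img'][v-r:v+r+1,u-r:u+r+1].reshape(-1,3)
    m=(P[:,2]>0.007)&(P[:,2]<0.03); Q=P[m]
    (x,y),rad=cv2.minEnclosingCircle(Q[:,:2].astype(np.float32))
    print((u,v),m.sum(),np.round(Q.mean(0),4),round(x,4),round(y,4),round(rad,4),np.median(Q[:,2]))
P=W[195:280,210:285].reshape(-1,3)
for lo,hi in [(.08,.11),(.112,.125),(.126,.16),(.16,.178),(.178,.2)]:
    m=(P[:,2]>lo)&(P[:,2]<hi); Q=P[m]
    if m.sum(): print(lo,m.sum(),Q.mean(0).round(4),Q.min(0).round(4),Q.max(0).round(4))
np.set_printoptions(linewidth=200)
print((W[228:250,234:258,2]*1000).round(0))
a=cv2.resize(c['img'][165:285,205:375],None,fx=4.5,fy=4.5,interpolation=cv2.INTER_CUBIC)
cv2.imwrite('pics/crop1.png',a[...,::-1])
s=dict(np.load('side0.npz'))
a=cv2.resize(s['img'][165:270,130:370],None,fx=3.3,fy=3.3,interpolation=cv2.INTER_CUBIC);cv2.imwrite('pics/crop2.png',a[...,::-1])
W=cloud(s)
for (u,v) in [(182,245),(246,256),(219,211),(258,222)]:
    r=14; P=W[v-r:v+r+1,u-r:u+r+1].reshape(-1,3)
    m=(P[:,2]>0.007)&(P[:,2]<0.03); Q=P[m]; (x,y),rad=cv2.minEnclosingCircle(Q[:,:2].astype(np.float32))
    print('side',m.sum(),np.round(Q.mean(0),4),round(x,4),round(y,4),round(rad,4))
P=W[165:215,300:345].reshape(-1,3)
for lo,hi in [(.09,.105),(.105,.13),(.13,.145),(.145,.165),(.165,.19)]:
    m=(P[:,2]>lo)&(P[:,2]<hi)&(P[:,0]<.7); Q=P[m]
    if m.sum(): print(lo,m.sum(),Q.mean(0).round(4),Q.min(0).round(4),Q.max(0).round(4))
E
```

```text
bench z -0.0009050944487394297 -0.0012551225401273847
(298, 193) 145 [ 0.5978 -0.0775  0.0115] 0.5837 -0.0809 0.0411 0.011398228625116191
(350, 192) 137 [ 0.5957 -0.2475  0.0112] 0.5958 -0.2478 0.0255 0.010928635782040397
(303, 237) 150 [ 0.4547 -0.0894  0.0117] 0.4606 -0.0888 0.0311 0.011399777189996962
(340, 242) 154 [ 0.4346 -0.2087  0.0112] 0.4223 -0.2133 0.0425 0.010759747380412188
(323, 213) 151 [ 0.5273 -0.1607  0.0117] 0.5159 -0.1748 0.0438 0.011640002858706255
0.08 309 [0.4852 0.093  0.1048] [0.4047 0.0326 0.0802] [0.5411 0.1669 0.11  ]
0.112 373 [0.4564 0.0841 0.1155] [0.4017 0.0322 0.112 ] [0.5524 0.1644 0.125 ]
0.126 231 [0.5195 0.0974 0.1326] [0.4302 0.0316 0.126 ] [0.5585 0.1661 0.158 ]
0.16 22 [0.4445 0.0833 0.1721] [0.4353 0.0755 0.1618] [0.4583 0.0895 0.1778]
0.178 10 [0.4472 0.0834 0.1813] [0.4431 0.0797 0.1781] [0.4518 0.0858 0.1849]
[[  6. 108. 113. 115. 111. 113. 116. 110. 113. 109. 113. 117. 108. 109. 108. 113. 109. 111. 109. 109. 110. 112. 112. 112.]
 [113. 112. 108. 110. 115. 111. 115. 118. 113. 114. 114. 110. 113. 113. 114. 109. 118. 109. 113. 113. 114. 116. 
[... 2386 characters left out ...]
11. 112. 114. 115. 114. 112. 112. 114. 113. 110. 112. 117. 113. 112. 113.  11.   8.]]
side 200 [ 0.602  -0.2481  0.0116] 0.5987 -0.2487 0.0281
side 219 [ 0.6045 -0.0781  0.0116] 0.6018 -0.0774 0.0285
side 192 [ 0.4282 -0.2093  0.0113] 0.4125 -0.206 0.0526
side 171 [ 0.4608 -0.09    0.0117] 0.4585 -0.0901 0.027
0.09 5 [0.4901 0.0878 0.1043] [0.4884 0.0838 0.1033] [0.4922 0.0964 0.1049]
0.105 647 [0.4697 0.0845 0.1162] [0.4014 0.0387 0.1052] [0.5483 0.1481 0.1299]
0.13 182 [0.5255 0.0954 0.1351] [0.4405 0.0442 0.13  ] [0.5619 0.145  0.1445]
0.145 45 [0.4546 0.0831 0.1543] [0.4482 0.0738 0.1453] [0.4603 0.0908 0.1646]
0.165 44 [0.4538 0.0833 0.1738] [0.4416 0.0762 0.1652] [0.4636 0.0909 0.1827]
```

View pics/crop1.png

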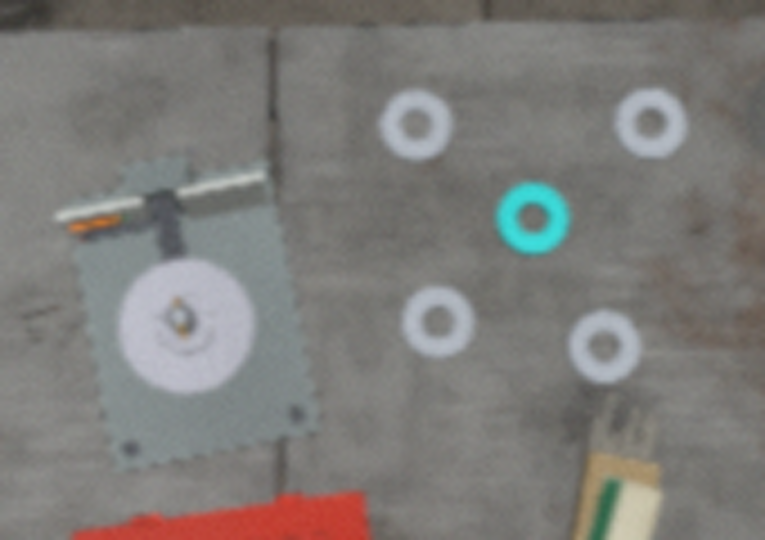

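View pics/crop2.png

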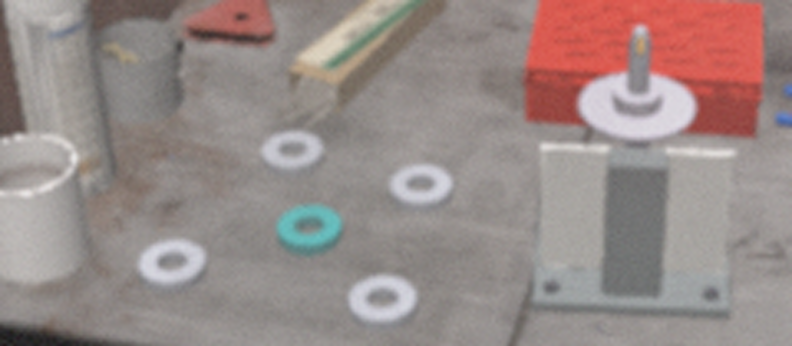

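The crops confirm four bare steel washers and one turquoise decoy, which I'll leave. The scale is yawed by about 10°, with its gauge towards +x and the pointer on the post side. Next I'll fit silhouettes for accurate positions.

```bash
cat >> h.py <<'E'
from scipy.optimize import minimize
def proj(c,P):
    k,d=K(c); T=np.linalg.inv(c['world_from_camera']); q=P@T[:3,:3].T+T[:3,3]
    q=q*[1,-1,-1]; return cv2.projectPoints(q.reshape(-1,1,3),np.zeros(3),np.zeros(3),k,d)[0].reshape(-1,2)
def fitdisc(c,u,v,r,z0,z1,R,x0,y0,thr=35,seg=None):
    """mask bright pixels, keep filled hull of biggest blob, match with silhouette of disc z0..z1"""
    im=c['img'].astype(float); S=8
    w=im[v-r:v+r+1,u-r:u+r+1].min(-1).astype(np.float32)
    w=cv2.resize(w,None,fx=S,fy=S,interpolation=cv2.INTER_CUBIC)
    w8=np.clip(w,0,255).astype(np.uint8)
    t,m=cv2.threshold(w8,0,255,cv2.THRESH_OTSU) if seg is None else cv2.threshold(w8,seg,255,0)
    n,l,st,_=cv2.connectedComponentsWithStats(m); i=1+np.argmax(st[1:,4]); m=(l==i).astype(np.uint8)
    cs,_=cv2.findContours(m,0,1); h=cv2.convexHull(max(cs,key=cv2.contourArea)); M=np.zeros_like(m); cv2.fillPoly(M,[h],1)
    a=np.linspace(0,2*np.pi,60)
    def model(x,y):
        P=np.concatenate([np.c_[x+R*np.cos(a),y+R*np.sin(a),0*a+z] for z in(z0,z1)])
        q=(proj(c,P)-[u-r,v-r]+.5)*S-.5
        N=np.zeros_like(m); cv2.fillConvexPoly(N,np.round(cv2.convexHull(q.astype(np.float32))*16).astype(np.int32),1,shift=4); return N
    f=lambda p:-(np.minimum(model(*p),M).sum()/np.maximum(model(*p),M).sum())
    s=minimize(f,[x0,y0],method='Nelder-Mead',options=dict(initial_simplex=[[x0,y0],[x0+.006,y0],[x0,y0+.006]],xatol=5e-5,fatol=1e-5))
    return s.x.round(4),round(-s.fun,3)
E
cat > m.py <<'E'
from h import *
t=dict(np.load('top0.npz'));s=dict(np.load('side0.npz'))
X=dict(A=(.600,-.0775),B=(.597,-.2478),C=(.457,-.0894),D=(.432,-.209))
for n,(x,y) in X.items():
    for c in (t,s):
        u,v=proj(c,np.array([[x,y,.006]]))[0].round().astype(int)
        print(n,fitdisc(c,u,v,16,0,.012,.026,x,y))
for c in(t,s):
    u,v=proj(c,np.array([[.45,.083,.113]]))[0].round().astype(int)
    for z in(.111,.113): print('pan',u,v,z,fitdisc(c,u,v,24,z-.003,z,.045,.45,.083,seg=150 if c is t else None))
    T=np.linalg.inv(c['world_from_camera'])
E
python3 m.py; python3 - <<'E'
from h import *
for n in('top','side'):
    c=dict(np.load(n+'0.npz'));W=cloud(c).reshape(-1,3)
    d=np.hypot(W[:,0]-.45,W[:,1]-.083)
    print(n,'pan z',np.nanmedian(W[(d>.024)&(d<.04)&(W[:,2]>.09)][:,2]),'bench',np.nanmedian(W[(np.hypot(W[:,0]-.53,W[:,1]+.02)<.03)][:,2]), 'boss',np.nanmedian(W[(d>.012)&(d<.017)&(W[:,2]>.118)&(W[:,2]<.14)][:,2]))
    q=W[(W[:,2]>.132)&(W[:,0]>.5)&(W[:,0]<.58)&(W[:,1]>.02)&(W[:,1]<.18)&(W[:,2]<.15)]
    print(len(q),q.mean(0),np.degrees(np.arctan(-np.polyfit(q[:,1],q[:,0],1)[0])),q[:,2].max())
E
```

```text
A (array([ 0.6003, -0.0769]), np.float64(0.956))
A (array([ 0.5906, -0.0831]), np.float64(0.778))
B (array([ 0.5972, -0.2479]), np.float64(0.932))
B (array([ 0.588 , -0.2556]), np.float64(0.776))
C (array([ 0.456 , -0.0883]), np.float64(0.965))
C (array([ 0.4439, -0.095 ]), np.float64(0.749))
D (array([ 0.4357, -0.2078]), np.float64(0.973))
D (array([ 0.4263, -0.2145]), np.float64(0.744))
pan 247 236 0.111 (array([0.4468, 0.0858]), np.float64(0.972))
pan 247 236 0.113 (array([0.4467, 0.086 ]), np.float64(0.974))
pan 323 196 0.111 (array([0.5022, 0.0817]), np.float64(0.396))
pan 323 196 0.113 (array([0.5052, 0.0806]), np.float64(0.398))
top pan z 0.11195157340766371 bench -0.000964265554981858 boss 0.12556871307118866
114 [0.54200386 0.10048882 0.13541068] 8.867268979258498 0.14324081249738452
side pan z 0.11239407750593955 bench -0.00032057283757019883 boss 0.1260574590095821
154 [0.54708788 0.09868116 0.13502578] 6.522426954654015 0.1393698312508873
```

Request:
{"fn": "arm_command", "kwargs": {
  "xyz": [
    [21,33,0],
    [21,33,0],
    [21,33,0],
    [21,33,0],
    [21,33,0],
    [21,33,0],
    [21,33,0],
    [21,33,0],
    [21,33,0],
    [21,33,0],
    [21,33,-20],
    [19,32,-20],
    [0,0,-40],
    [0,0,-40],
    [0,0,-30],
    [0,0,0],
    [0,0,0]
  ],
  "spin": [6.3,6.3,6.3,6.3,6.3,6.3,6.3,6.3,6.3,6.3,6.3,6.3,0,0,0,0,0],
  "jaw": 1
}}

```text
time: 1.8
tool_pos: [0.456, -0.0881, 0.255]
tool_rot: [-3.141, -0.0, 1.722]
contact_force: [0.0, -0.7, -0.2]
opening: 0.0922
grip_force: 0.0
```

Request:
{"fn": "arm_command", "kwargs": {
  "xyz": [
    [0,0,-30],
    [0,0,-30],
    [0,0,-14],
    [0,0,0]
  ],
  "spin": [0,0,0,0]
}}

```text
time: 2.2
tool_pos: [0.4561, -0.0882, 0.181]
tool_rot: [-3.142, -0.0, 1.722]
contact_force: [0.1, 0.7, 1.1]
opening: 0.0916
grip_force: 0.0
```

Request:
{"fn": "arm_command", "kwargs": {
  "xyz": [
    [0,0,0],
    [0,0,0],
    [0,0,0],
    [0,0,0],
    [0,0,0],
    [0,0,0]
  ],
  "spin": [0,0,0,0,0,0],
  "jaw": -1,
  "squeeze": 45
}}

```text
time: 2.8
tool_pos: [0.4559, -0.088, 0.181]
tool_rot: [3.141, 0.0, 1.722]
contact_force: [0.1, -0.3, 3.1]
opening: 0.0508
grip_force: 45.0
```

Request:
{"fn": "arm_command", "kwargs": {
  "xyz": [
    [0,0,20],
    [0,0,40],
    [0,0,45],
    [0,0,45],
    [0,0,42],
    [0,20,15],
    [0,40,0],
    [-4,40,0],
    [-5,40,0],
    [0,33,0],
    [0,0,-5],
    [0,0,-5],
    [0,0,-5],
    [0,0,0],
    [0,0,0],
    [0,0,0]
  ],
  "spin": [0,0,0,0,0,0,0,0,0,0,0,0,0,0,0,0]
}}

```text
time: 4.4
tool_pos: [0.447, 0.0844, 0.3728]
tool_rot: [3.141, 0.0, 1.721]
contact_force: [0.2, -0.3, -1.5]
opening: 0.0504
grip_force: 45.0
```

```bash
python3 - <<'E'
from h import *
c=read_camera('side'); np.savez('side1.npz',**c)
a=cv2.resize(c['img'][95:265,260:390],None,fx=3.5,fy=3.5,interpolation=cv2.INTER_CUBIC);cv2.imwrite('pics/s1.png',a[...,::-1])
o=observe(); print(o['tool_pos'],o['contact_force'],o['opening'],o['grip_force'])
E
```

```text
[0.44697086 0.08454672 0.3729263 ] [ 0.48683806  0.11015188 -1.03468364] 0.05052156936194881 44.999597780406475
```

View pics/s1.png

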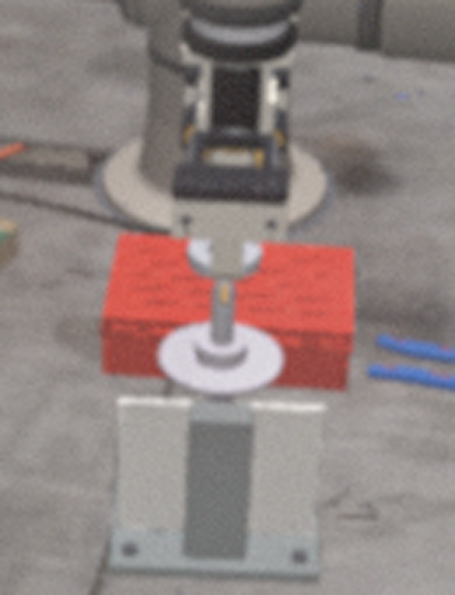

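The washer is centred at crop x≈225 and the post at x≈223, so they're within about 1.5 mm of each other. I'll nudge it over and lower gently.

Request:
{"fn": "arm_command", "kwargs": {
  "xyz": [
    [0,-1,-4],
    [0,0,-4],
    [0,0,-4],
    [0,0,-4],
    [0,0,0],
    [0,0,0]
  ],
  "spin": [0,0,0,0,0,0]
}}

```text
time: 5.05
tool_pos: [0.4468, 0.0841, 0.3566]
tool_rot: [-3.141, -0.0, 1.722]
contact_force: [0.0, -0.4, -1.3]
opening: 0.0509
grip_force: 45.0
```

Request:
{"fn": "arm_command", "kwargs": {
  "xyz": [
    [0,0,-3],
    [0,0,-3],
    [0,0,-3],
    [0,0,-3],
    [0,0,0],
    [0,0,0]
  ],
  "spin": [0,0,0,0,0,0]
}}

```text
time: 5.65
tool_pos: [0.4471, 0.0841, 0.3449]
tool_rot: [3.141, -0.0, 1.722]
contact_force: [1.9, 1.4, -0.1]
opening: 0.0506
grip_force: 45.0
```

```bash
python3 - <<'E'
from h import *
c=read_camera('side'); np.savez('side2.npz',**c)
a=cv2.resize(c['img'][140:225,280:370],None,fx=6,fy=6,interpolation=cv2.INTER_CUBIC);cv2.imwrite('pics/s2.png',a[...,::-1])
W=cloud(c).reshape(-1,3);d=np.hypot(W[:,0]-.447,W[:,1]-.085)
print('pan z',np.nanmedian(W[(d>.024)&(d<.043)&(W[:,2]>.05)&(W[:,2]<.125)][:,2]))
o=observe(); print(o['tool_pos'],o['contact_force'],o['torque'])
E
```

```text
pan z 0.10580477280196654
[0.44702435 0.08405994 0.34492281] [ 3.19264482  0.95977286 -0.82363011] [ 0.16107511 -0.55428267  0.00833543]
```

View pics/s2.png

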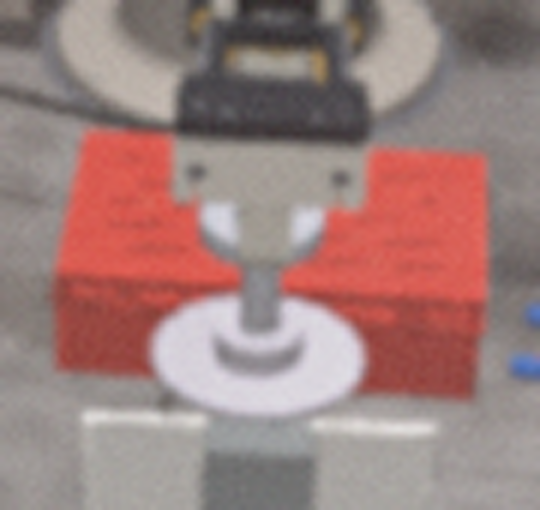

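It's on the beads and the pan has sunk about 6.5 mm. The side force of +2 to 3 N in x suggests the washer is off-centre, so I'll shift it by +1.5 mm.

Request:
{"fn": "arm_command", "kwargs": {
  "xyz": [
    [1.5,0,0],
    [0,0,0],
    [0,0,0]
  ],
  "spin": [0,0,0]
}}

```text
time: 6.0
tool_pos: [0.4481, 0.084, 0.3446]
tool_rot: [-3.14, -0.0, 1.722]
contact_force: [-0.2, 0.8, 1.2]
opening: 0.0506
grip_force: 45.0
```

Request:
{"fn": "arm_command", "kwargs": {
  "xyz": [
    [0,0,-4],
    [0,0,-4],
    [0,0,0],
    [0,0,0]
  ],
  "spin": [0,0,0,0]
}}

```text
time: 6.4
tool_pos: [0.4482, 0.084, 0.3365]
tool_rot: [-3.141, -0.0, 1.722]
contact_force: [-1.8, 0.4, 1.6]
opening: 0.0506
grip_force: 45.0
```

Request:
{"fn": "arm_command", "kwargs": {
  "xyz": [
    [-0.5,0,-4],
    [0,0,-4],
    [0,0,-4],
    [0,0,0]
  ],
  "spin": [0,0,0,0]
}}

```text
time: 6.8
tool_pos: [0.4479, 0.084, 0.3243]
tool_rot: [3.142, -0.0, 1.722]
contact_force: [-0.8, 0.3, 3.5]
opening: 0.0507
grip_force: 45.0
```

Request:
{"fn": "arm_command", "kwargs": {
  "xyz": [
    [0,0,-4],
    [0,0,-4],
    [0,0,0],
    [0,0,0]
  ],
  "spin": [0,0,0,0]
}}

```text
time: 7.2
tool_pos: [0.4479, 0.0841, 0.3169]
tool_rot: [3.141, -0.0, 1.722]
contact_force: [-2.3, 1.8, 5.8]
opening: 0.0505
grip_force: 45.0
```

```bash
cat > p.py <<'E'
from h import *
import sys
c=read_camera('side')
W=cloud(c).reshape(-1,3);d=np.hypot(W[:,0]-.447,W[:,1]-.085)
m=(d>.03)&(d<.043)&(W[:,0]>.44)&(W[:,2]>.03)&(W[:,2]<.120)
print('pan z',np.nanmedian(W[m][:,2]),m.sum(),'j',.1150-np.nanmedian(W[m][:,2]))
o=observe(); print(o['time'],o['tool_pos'],o['contact_force'],o['opening'])
if len(sys.argv)>1:
    a=cv2.resize(c['img'][120:260,270:380],None,fx=4,fy=4,interpolation=cv2.INTER_CUBIC);cv2.imwrite(sys.argv[1],a[...,::-1])
E
python3 p.py
```

```text
pan z 0.0797832561653034 42 j 0.0352167438346966
7.25 [0.4478832  0.08407813 0.31696158] [-2.381649    1.81087375  3.85330124] 0.05059149302209724
```

Request:
{"fn": "arm_command", "kwargs": {
  "xyz": [
    [-0.5,0,-3],
    [0,0,-3],
    [0,0,0]
  ],
  "spin": [0,0,0]
}}

```text
time: 7.55
tool_pos: [0.4476, 0.0841, 0.311]
tool_rot: [3.14, 0.0, 1.722]
contact_force: [-0.6, 3.2, 6.0]
opening: 0.0509
grip_force: 45.0
```

Request:
{"fn": "arm_command", "kwargs": {
  "xyz": [
    [0,0,-3],
    [0,0,-3],
    [0,0,0]
  ],
  "spin": [0,0,0]
}}

```text
time: 7.85
tool_pos: [0.4476, 0.0841, 0.3051]
tool_rot: [3.14, 0.0, 1.722]
contact_force: [-1.0, 2.8, 8.2]
opening: 0.0508
grip_force: 45.0
```

```bash
python3 p.py
```

```text
pan z 0.06864598935847499 9 j 0.046354010641525015
7.9 [0.44765363 0.0840977  0.30523379] [-0.76982493  1.56712976  6.55411344] 0.05087693644097262
```

Request:
{"fn": "arm_command", "kwargs": {
  "xyz": [
    [0,0.7,-2.5],
    [0,0,-2.5],
    [0,0,0]
  ],
  "spin": [0,0,0]
}}

```text
time: 8.2
tool_pos: [0.4477, 0.0847, 0.3003]
tool_rot: [3.14, 0.0, 1.722]
contact_force: [-0.1, 0.8, 7.9]
opening: 0.0506
grip_force: 45.0
```

Request:
{"fn": "arm_command", "kwargs": {
  "xyz": [
    [0,0,-2],
    [0,0,-2],
    [0,0,0]
  ],
  "spin": [0,0,0]
}}

```text
time: 8.5
tool_pos: [0.4477, 0.0847, 0.2964]
tool_rot: [3.139, 0.0, 1.722]
contact_force: [-0.8, 1.0, 7.9]
opening: 0.0509
grip_force: 45.0
```

```bash
python3 p.py
```

```text
pan z 0.11948083097010498 2 j -0.004480830970104974
8.55 [0.44777306 0.08469778 0.296511  ] [-0.58465526  1.38225764  8.53418658] 0.05067582348728738
```

Request:
{"fn": "arm_command", "kwargs": {
  "xyz": [
    [0,0,-2],
    [0,0,0],
    [0,0,0]
  ],
  "spin": [0,0,0]
}}

```text
time: 8.85
tool_pos: [0.4472, 0.0846, 0.2934]
tool_rot: [-3.141, 0.0, 1.722]
contact_force: [-0.9, 0.5, 1.7]
opening: 0.0506
grip_force: 45.0
```

Request:
{"fn": "arm_command", "kwargs": {
  "xyz": [
    [0,0,-2],
    [0,0,0],
    [0,0,0]
  ],
  "spin": [0,0,0]
}}

```text
time: 9.15
tool_pos: [0.4473, 0.0846, 0.2917]
tool_rot: [-3.141, 0.0, 1.722]
contact_force: [-1.5, -0.9, 1.0]
opening: 0.0502
grip_force: 45.0
```

```bash
python3 p.py pics/s3.png
```

```text
pan z 0.09693164167289903 143 j 0.018068358327100978
9.2 [0.44726843 0.08462813 0.29170946] [-1.58543216 -0.99873466  2.25358348] 0.051118529893061315
```

View pics/s3.png

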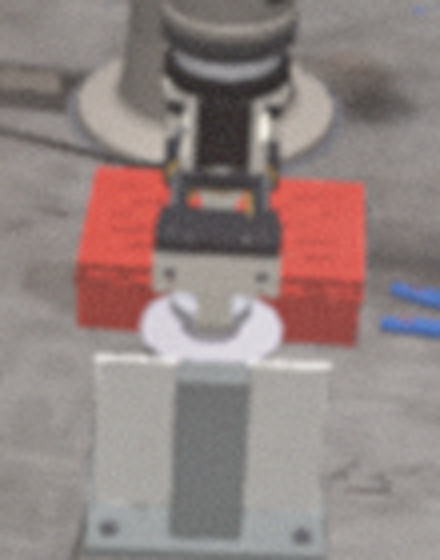

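It clicked: the force dropped and the pan sprang up to meet the washer. Release and rise.

Request:
{"fn": "arm_command", "kwargs": {
  "xyz": [
    [0,0,3],
    [0,0,2],
    [0,0,0]
  ],
  "spin": [0,0,0]
}}

```text
time: 9.5
tool_pos: [0.4474, 0.0848, 0.2971]
tool_rot: [3.141, 0.0, 1.722]
contact_force: [-0.7, -0.4, 0.1]
opening: 0.0503
grip_force: 45.0
```

Request:
{"fn": "arm_command", "kwargs": {
  "xyz": [
    [0,0,0],
    [0,0,0],
    [0,0,0],
    [0,0,0],
    [0,0,20],
    [0,0,30],
    [0,0,35],
    [0,-10,20],
    [20,-30,0],
    [30,-30,0],
    [35,-30,0],
    [35,-30,0],
    [33,-32,0],
    [0,0,-30],
    [0,0,-40]
  ],
  "spin": [0,0,0,0,0,0,0,0,0,0,0,0,0,0,0],
  "jaw": 0.6
}}

```text
time: 11.0
tool_pos: [0.6015, -0.0787, 0.3321]
tool_rot: [3.137, 0.002, 1.72]
contact_force: [-0.9, 1.1, -1.3]
opening: 0.0736
grip_force: 0.0
```

```bash
python3 p.py; python3 - <<'E'
from h import *
c=read_camera('top'); np.savez('top1.npz',**c)
W=cloud(c).reshape(-1,3);d=np.hypot(W[:,0]-.447,W[:,1]-.085)
for a,b,n in((.03,.042,'pan'),(.014,.024,'washer top')):
    m=(d>a)&(d<b)&(W[:,2]>.05)&(W[:,2]<.15); print(n,np.nanmedian(W[m][:,2]),m.sum())
a=cv2.resize(c['img'][195:275,205:285],None,fx=6,fy=6,interpolation=cv2.INTER_CUBIC);cv2.imwrite('pics/t1.png',a[...,::-1])
E
```

```text
pan z 0.10461904156180823 155 j 0.01038095843819177
11.05 [ 0.59917733 -0.07773164  0.3236493 ] [-1.93863464  1.17915471 -5.85374511] 0.07322214345019579
pan 0.10390039531080242 280
washer top 0.12968135749644016 137
```

View pics/t1.png

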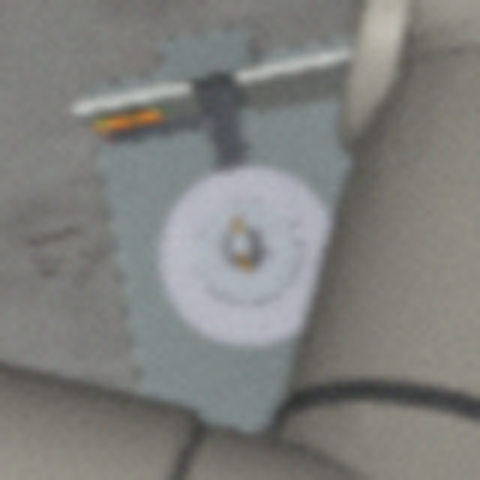

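Washer 1 is home, with both beads visible above it at (238,222) and (246,262) in the crop. The sink is about 10 mm. Next I'll fetch the washer at (0.600, -0.077).

Request:
{"fn": "arm_command", "kwargs": {
  "xyz": [
    [0,0,-40],
    [0,0,-40],
    [0,0,-40],
    [0,0,-25],
    [0,0,0],
    [0,0,0]
  ],
  "spin": [0,0,0,0,0,0],
  "jaw": 1
}}

```text
time: 11.7
tool_pos: [0.6011, -0.0773, 0.1885]
tool_rot: [3.14, 0.001, 1.723]
contact_force: [0.2, 0.7, 0.4]
opening: 0.0914
grip_force: 0.0
```

Request:
{"fn": "arm_command", "kwargs": {
  "xyz": [
    [0,0,-7.5],
    [0,0,0]
  ],
  "spin": [0,0]
}}

```text
time: 11.9
tool_pos: [0.6007, -0.0773, 0.1804]
tool_rot: [3.14, 0.001, 1.722]
contact_force: [-0.0, -0.5, -0.6]
opening: 0.0918
grip_force: 0.0
```

Request:
{"fn": "arm_command", "kwargs": {
  "xyz": [
    [0,0,0],
    [0,0,0],
    [0,0,0],
    [0,0,0],
    [0,0,0],
    [0,0,0]
  ],
  "spin": [0,0,0,0,0,0],
  "jaw": -1,
  "squeeze": 45
}}

```text
time: 12.5
tool_pos: [0.6003, -0.0773, 0.1793]
tool_rot: [3.142, -0.0, 1.722]
contact_force: [0.2, -0.1, -0.0]
opening: 0.0501
grip_force: 45.0
```

Request:
{"fn": "arm_command", "kwargs": {
  "xyz": [
    [0,0,20],
    [0,0,40],
    [0,0,45],
    [0,0,45],
    [0,0,42],
    [0,0,3],
    [0,0,0],
    [0,0,0]
  ],
  "spin": [0,0,0,0,0,0,0,0]
}}

```text
time: 13.3
tool_pos: [0.5999, -0.0772, 0.3724]
tool_rot: [-3.139, -0.001, 1.722]
contact_force: [-0.0, -0.4, -2.1]
opening: 0.0497
grip_force: 45.0
```

Request:
{"fn": "arm_command", "kwargs": {
  "xyz": [
    [-20,21,0],
    [-30,32,0],
    [-35,37,0],
    [-35,37,0],
    [-25,27,0],
    [-7.5,7,0],
    [0,0,0],
    [0,0,0],
    [0,0,-6],
    [0,0,-6],
    [0,0,-6],
    [0,0,-6],
    [0,0,0],
    [0,0,0]
  ],
  "spin": [0,0,0,0,0,0,0,0,0,0,0,0,0,0]
}}

```text
time: 14.7
tool_pos: [0.4492, 0.0823, 0.3501]
tool_rot: [-3.141, -0.0, 1.722]
contact_force: [0.3, 0.7, -2.3]
opening: 0.0498
grip_force: 45.0
```

Request:
{"fn": "arm_command", "kwargs": {
  "xyz": [
    [0,0,-4],
    [0,0,-4],
    [0,0,-4],
    [0,0,-4],
    [0,0,0]
  ],
  "spin": [0,0,0,0,0]
}}

```text
time: 15.2
tool_pos: [0.4487, 0.0824, 0.3336]
tool_rot: [-3.14, -0.0, 1.722]
contact_force: [-2.9, -0.7, -0.7]
opening: 0.0498
grip_force: 45.0
```

```bash
python3 p.py
```

```text
pan z 0.09637107679364743 132 j 0.01862892320635258
15.25 [0.44876805 0.08237167 0.33383268] [-2.54609478  0.07491818  0.01206831] 0.05008768035948898
```

Request:
{"fn": "arm_command", "kwargs": {
  "xyz": [
    [-1.5,1.5,0],
    [0,0,-4],
    [0,0,-4],
    [0,0,-4],
    [0,0,0]
  ],
  "spin": [0,0,0,0,0]
}}

```text
time: 15.75
tool_pos: [0.4477, 0.0839, 0.3219]
tool_rot: [3.141, -0.0, 1.722]
contact_force: [-1.2, 1.1, 1.8]
opening: 0.0501
grip_force: 45.0
```

Request:
{"fn": "arm_command", "kwargs": {
  "xyz": [
    [0,0,-4],
    [0,0,-4],
    [0,0,-4],
    [0,0,0]
  ],
  "spin": [0,0,0,0]
}}

```text
time: 16.15
tool_pos: [0.4477, 0.0838, 0.3099]
tool_rot: [3.141, 0.0, 1.722]
contact_force: [-0.4, -1.2, 5.3]
opening: 0.0504
grip_force: 45.0
```

Request:
{"fn": "arm_command", "kwargs": {
  "xyz": [
    [0,0,-4],
    [0,0,-4],
    [0,0,-4],
    [0,0,0]
  ],
  "spin": [0,0,0,0]
}}

```text
time: 16.55
tool_pos: [0.4478, 0.0838, 0.2983]
tool_rot: [3.141, 0.0, 1.722]
contact_force: [-2.0, 0.4, 6.1]
opening: 0.0498
grip_force: 45.0
```

Request:
{"fn": "arm_command", "kwargs": {
  "xyz": [
    [0,0,-3],
    [0,0,-3],
    [0,0,0]
  ],
  "spin": [0,0,0]
}}

```text
time: 16.85
tool_pos: [0.4479, 0.0838, 0.2925]
tool_rot: [3.14, 0.0, 1.722]
contact_force: [-1.1, -0.9, 6.8]
opening: 0.05
grip_force: 45.0
```

Request:
{"fn": "arm_command", "kwargs": {
  "xyz": [
    [0,0,-2],
    [0,0,0],
    [0,0,0]
  ],
  "spin": [0,0,0]
}}

```text
time: 17.15
tool_pos: [0.448, 0.0839, 0.2908]
tool_rot: [3.14, 0.0, 1.722]
contact_force: [-0.6, -0.4, 8.4]
opening: 0.0501
grip_force: 45.0
```

Request:
{"fn": "arm_command", "kwargs": {
  "xyz": [
    [0,0,-2],
    [0,0,0],
    [0,0,0]
  ],
  "spin": [0,0,0]
}}

```text
time: 17.45
tool_pos: [0.448, 0.0839, 0.2889]
tool_rot: [3.139, 0.0, 1.722]
contact_force: [-0.5, 0.3, 8.4]
opening: 0.0502
grip_force: 45.0
```

Request:
{"fn": "arm_command", "kwargs": {
  "xyz": [
    [0,0,-1],
    [0,0,-1],
    [0,0,0],
    [0,0,0]
  ],
  "spin": [0,0,0,0]
}}

```text
time: 17.85
tool_pos: [0.4481, 0.0838, 0.2869]
tool_rot: [3.139, 0.0, 1.722]
contact_force: [-1.9, -0.3, 8.5]
opening: 0.0501
grip_force: 45.0
```

```bash
python3 p.py
```

```text
pan z 0.11832968600903015 15 j -0.00332968600903015
17.9 [0.4480499  0.08386105 0.28694878] [-1.58737697 -0.19334833  8.36017448] 0.04997974326387464
```

Request:
{"fn": "arm_command", "kwargs": {
  "xyz": [
    [-0.5,0,-1.5],
    [0,0,0],
    [0,0,0]
  ],
  "spin": [0,0,0]
}}

```text
time: 18.2
tool_pos: [0.4477, 0.0838, 0.2855]
tool_rot: [3.139, 0.0, 1.722]
contact_force: [-0.0, -0.8, 8.7]
opening: 0.0496
grip_force: 45.0
```

Request:
{"fn": "arm_command", "kwargs": {
  "xyz": [
    [0,0,-1.5],
    [0,0,0],
    [0,0,0]
  ],
  "spin": [0,0,0]
}}

```text
time: 18.5
tool_pos: [0.4477, 0.0838, 0.2841]
tool_rot: [3.139, 0.001, 1.722]
contact_force: [-1.8, -0.6, 10.2]
opening: 0.0501
grip_force: 45.0
```

```bash
python3 p.py pics/s4.png;python3 - <<'E'
from h import *
c=read_camera('side');a=cv2.imread('pics/s4.png')
W=cloud(c);np.set_printoptions(linewidth=220,suppress=True)
print(W[186:212:2,323].round(3)[:, [0,2]].T)
for u in (305,311,336,342): print(u,W[184:212:2,u].round(3)[:,[0,2]].T)
E
```

```text
pan z 0.1127202920299678 17 j 0.0022797079700321993
18.55 [0.44767559 0.08383506 0.28408004] [-1.70999005 -0.13797866  9.33819985] 0.05035900611823035
[[0.543 0.539 0.535 0.536 0.535 0.493 0.49  0.489 0.489 0.485 0.456 0.454 0.54 ]
 [0.206 0.198 0.19  0.185 0.178 0.144 0.136 0.129 0.123 0.115 0.087 0.08  0.136]]
305 [[ 0.32   0.333  0.335  0.336  0.33   0.33   0.33   0.331  0.334  0.328  0.338  0.346  0.352  0.544]
 [ 0.057  0.059  0.053  0.047  0.037  0.03   0.023  0.017  0.012  0.001  0.001 -0.    -0.003  0.132]]
311 [[ 0.545  0.547  0.543  0.539  0.541  0.54   0.328  0.336  0.329  0.33   0.333  0.338  0.421  0.54 ]
 [ 0.208  0.204  0.196  0.187  0.183  0.177  0.024  0.023  0.011  0.005  0.    -0.003  0.05   0.132]]
336 [[ 0.535  0.534  0.537  0.532  0.531  0.53   0.532  0.317  0.318  0.317  0.319  0.326  0.334  0.528]
 [ 0.211  0.205  0.201  0.193  0.186  0.18   0.176  0.022  0.016  0.008  0.002  0.001 -0.001  0.133]]
342 [[ 0.294  0.315  0.316  0.315  0.323  0.322  0.314  0.313  0.319  0.32   0.323  0.319  0.331  0.524]
 [ 0.056  0.064  0.057  0.05   0.049  0.042  0.03   0.022  0.019  0.013  0.008 -0.001  0.     0.133]]
```

View pics/s4.png

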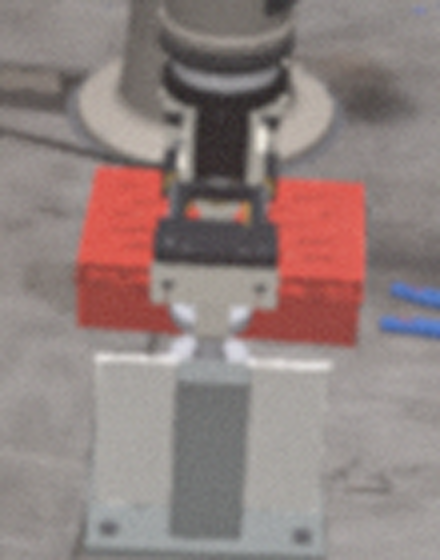

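Request:
{"fn": "arm_command", "kwargs": {
  "xyz": [
    [-0.7,0.5,0],
    [0,0,-1],
    [0,0,0],
    [0,0,0]
  ],
  "spin": [0,0,0,0]
}}

```text
time: 19.0
tool_pos: [0.4466, 0.0843, 0.2823]
tool_rot: [3.141, 0.0, 1.722]
contact_force: [-0.1, -0.9, 3.8]
opening: 0.0499
grip_force: 45.2
```

Request:
{"fn": "arm_command", "kwargs": {
  "xyz": [
    [0,0,-1],
    [0,0,0],
    [0,0,0]
  ],
  "spin": [0,0,0]
}}

```text
time: 19.3
tool_pos: [0.4466, 0.0844, 0.2813]
tool_rot: [3.141, 0.0, 1.722]
contact_force: [0.3, -0.9, 4.3]
opening: 0.0502
grip_force: 45.2
```

It clicked: the force fell from 10 N to 4 N. Raise with the pan, then release.

Request:
{"fn": "arm_command", "kwargs": {
  "xyz": [
    [0,0,5],
    [0,0,5],
    [0,0,5],
    [0,0,2],
    [0,0,0],
    [0,0,0]
  ],
  "spin": [0,0,0,0,0,0]
}}

```text
time: 19.9
tool_pos: [0.4462, 0.0844, 0.2981]
tool_rot: [-3.141, -0.0, 1.722]
contact_force: [0.1, 0.4, 0.6]
opening: 0.0497
grip_force: 45.2
```

Request:
{"fn": "arm_command", "kwargs": {
  "xyz": [
    [0,0,0],
    [0,0,0],
    [0,0,0],
    [0,0,0],
    [0,0,20],
    [0,0,30],
    [0,0,30],
    [0,-20,0],
    [0,-40,0],
    [0,-45,0],
    [0,-45,0],
    [0,-45,0],
    [0,-45,0],
    [0,-35,0],
    [-11,-18,0],
    [0,0,0],
    [0,0,0]
  ],
  "spin": [0,0,0,0,0,0,0,0,0,0,0,0,0,0,0,0,0],
  "jaw": 0.6
}}

```text
time: 21.6
tool_pos: [0.4353, -0.2085, 0.3781]
tool_rot: [-3.142, -0.001, 1.721]
contact_force: [0.5, -0.1, -0.1]
opening: 0.0736
grip_force: 0.0
```

```bash
cat > q.py <<'E'
from h import *
import sys
c=read_camera('top')
W=cloud(c).reshape(-1,3);d=np.hypot(W[:,0]-.447,W[:,1]-.085)
b=np.nanmedian(W[np.hypot(W[:,0]-.53,W[:,1]+.02)<.03][:,2])
for a,e,n in((.03,.042,'pan'),(.014,.024,'washer top')):
    m=(d>a)&(d<e)&(W[:,2]>.05)&(W[:,2]<.16); print(n,np.nanmedian(W[m][:,2])-b,m.sum(),b)
a=cv2.resize(c['img'][195:275,205:285],None,fx=6,fy=6,interpolation=cv2.INTER_CUBIC);cv2.imwrite(sys.argv[1],a[...,::-1])
E
python3 p.py; python3 q.py pics/t2.png
```

```text
pan z 0.09619869296920891 128 j 0.018801307030791095
21.65 [ 0.43549392 -0.2080131   0.37818218] [ 0.05449375 -0.43182124  0.38553573] 0.07352722935414725
pan 0.09641942601411513 290 -0.0008855918540047192
washer top 0.1340194274052131 136 -0.0008855918540047192
```

View pics/t2.png

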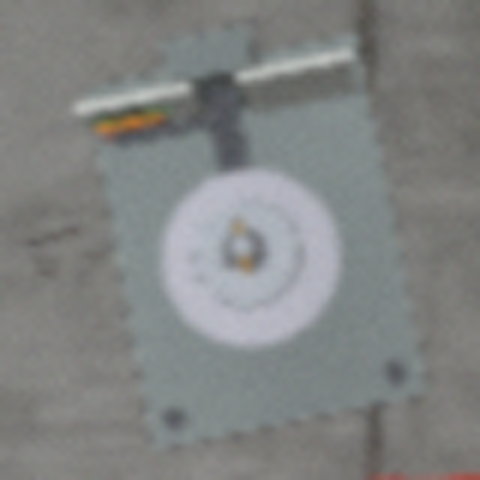

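Both washers are home and the sink is about 18.5–19 mm, right on the band's lower edge. I'll measure it precisely against the known heights (bench 0, base plate 12 mm) before deciding.

```bash
python3 - <<'E'
from h import *
cx,cy=.4474,.085; th=np.radians(9); R=np.array([[np.cos(th),np.sin(th)],[-np.sin(th),np.cos(th)]])
for n in('top','side'):
    F=[read_camera(n) for _ in range(8)]; c=F[0]; c['depth']=np.mean([f['depth'] for f in F],0)
    W=cloud(c).reshape(-1,3); L=(W[:,:2]-[cx,cy])@R.T; z=W[:,2]; d=np.hypot(*L.T)
    def md(m): 
        q=z[m]; q=q[np.isfinite(q)]; md=np.median(q); k=q[abs(q-md)<.004]; return round(k.mean()*1000,2),len(k),round(k.std()/len(k)**.5*1000,2)
    print(n,'pan',md((d>.031)&(d<.042)&(abs(z-.096)<.008)),'wash',md((d>.014)&(d<.023)&(abs(z-.133)<.008)))
    print(' base',md((L[:,0]<-.05)&(L[:,0]>-.075)&(abs(L[:,1])<.055)&(abs(z-.012)<.008)),md((abs(L[:,1])<.068)&(abs(L[:,1])>.053)&(abs(L[:,0])<.06)&(abs(z-.012)<.008)))
    print(' bench',md((abs(L[:,1]+.11)<.02)&(abs(L[:,0])<.08)&(abs(z)<.006)),md((abs(L[:,1]-.11)<.02)&(abs(L[:,0])<.08)&(abs(z)<.006)))
    print(' column',md((abs(L[:,0]-.101)<.008)&(abs(L[:,1])<.012)&(abs(z-.13)<.012)))
    c0=dict(np.load(n+'0.npz'));W=cloud(c0).reshape(-1,3);L=(W[:,:2]-[cx,cy])@R.T; z=W[:,2]; d=np.hypot(*L.T)
    print(' initial pan',md((d>.031)&(d<.042)&(abs(z-.113)<.008)),'bench',md((abs(L[:,1]+.11)<.02)&(abs(L[:,0])<.08)&(abs(z)<.006)))
E
```

```text
top pan (np.float64(95.45), 272, np.float64(0.06)) wash (np.float64(133.35), 117, np.float64(0.09))
 base (np.float64(11.25), 257, np.float64(0.06)) (np.float64(11.22), 339, np.float64(0.06))
 bench (np.float64(-1.08), 581, np.float64(0.04)) (np.float64(-0.53), 579, np.float64(0.05))
 column (np.float64(135.22), 40, np.float64(0.17))
 initial pan (np.float64(111.82), 237, np.float64(0.12)) bench (np.float64(-0.85), 468, np.float64(0.1))
side pan (np.float64(96.19), 139, np.float64(0.05)) wash (np.float64(134.16), 76, np.float64(0.08))
 base (np.float64(nan), 0, np.float64(nan)) (np.float64(nan), 0, np.float64(nan))
 bench (np.float64(-0.14), 530, np.float64(0.03)) (np.float64(0.26), 553, np.float64(0.04))
 column (np.float64(136.05), 37, np.float64(0.07))
 initial pan (np.float64(112.6), 182, np.float64(0.11)) bench (np.float64(-0.09), 531, np.float64(0.07))
  return _methods._mean(a, axis=axis, dtype=dtype,
  ret = ret.dtype.type(ret / rcount)
<stdin>:7: RuntimeWarning: Mean of empty slice.
  ret = _var(a, axis=axis, dtype=dtype, out=out, ddof=ddof,
  arrmean = um.true_divide(arrmean, div, out=arrmean,
  ret = ret.dtype.type(ret / rcount)
```

The sink is 18.8 ± 0.2 mm, checked consistently in both cameras, while the green band starts at 19.0. A third washer should bring it to about 27 mm, so I'll try one. I'll abort if the pan's estimated sink passes about 70.5 mm, to stay clear of the red. The washer at (0.436, -0.208) sits next to the brush, so I'll use the one at (0.597, -0.248).

Request:
{"fn": "arm_command", "kwargs": {
  "xyz": [
    [20,-5,0],
    [35,-9,0],
    [40,-10,-20],
    [40,-10,-30],
    [27,-6,-30],
    [0,0,-30],
    [0,0,-30],
    [0,0,-30],
    [0,0,-20],
    [0,0,-7.5],
    [0,0,0],
    [0,0,0]
  ],
  "spin": [0,0,0,0,0,0,0,0,0,0,0,0],
  "jaw": 1
}}

```text
time: 23.7
tool_pos: [0.597, -0.2487, 0.1824]
tool_rot: [3.14, 0.001, 1.722]
contact_force: [-0.3, -0.9, -0.6]
opening: 0.0917
grip_force: 0.0
```

Request:
{"fn": "arm_command", "kwargs": {
  "xyz": [
    [0,0,0],
    [0,0,0],
    [0,0,0],
    [0,0,0],
    [0,0,0],
    [0,0,0]
  ],
  "spin": [0,0,0,0,0,0],
  "jaw": -1,
  "squeeze": 55
}}

```text
time: 24.3
tool_pos: [0.5967, -0.2485, 0.1815]
tool_rot: [3.141, 0.0, 1.722]
contact_force: [-0.1, 0.5, 0.4]
opening: 0.0501
grip_force: 55.0
```

Request:
{"fn": "arm_command", "kwargs": {
  "xyz": [
    [0,0,20],
    [0,0,40],
    [0,0,45],
    [0,0,45],
    [0,0,35],
    [-10,22,7],
    [-18,40,0],
    [-20,44,0],
    [-20,44,0],
    [-20,44,0],
    [-20,44,0],
    [-20,44,0],
    [-15,33,0],
    [-7,17,0],
    [0,0,0],
    [0,0,0],
    [0,0,0]
  ],
  "spin": [0,0,0,0,0,0,0,0,0,0,0,0,0,0,0,0,0]
}}

```text
time: 26.0
tool_pos: [0.4471, 0.0828, 0.3732]
tool_rot: [3.141, 0.0, 1.721]
contact_force: [0.3, 1.2, -1.5]
opening: 0.0501
grip_force: 55.0
```

Request:
{"fn": "arm_command", "kwargs": {
  "xyz": [
    [-0.5,1,-6],
    [0,0,-6],
    [0,0,-6],
    [0,0,-6],
    [0,0,-6],
    [0,0,-4],
    [0,0,0],
    [0,0,0]
  ],
  "spin": [0,0,0,0,0,0,0,0]
}}

```text
time: 26.8
tool_pos: [0.4462, 0.0846, 0.3393]
tool_rot: [3.141, -0.0, 1.722]
contact_force: [0.0, 0.3, -1.8]
opening: 0.0502
grip_force: 55.0
```

Request:
{"fn": "arm_command", "kwargs": {
  "xyz": [
    [0,0,-4],
    [0,0,-4],
    [0,0,-4],
    [0,0,-2],
    [0,0,0],
    [0,0,0]
  ],
  "spin": [0,0,0,0,0,0]
}}

```text
time: 27.4
tool_pos: [0.4465, 0.0845, 0.3256]
tool_rot: [3.14, 0.0, 1.722]
contact_force: [4.8, 0.1, -0.4]
opening: 0.0498
grip_force: 55.0
```

```bash
cat > f.py <<'E'
from h import *
a=[]
for i in range(4):
    c=read_camera('side'); o=observe(); a.append(np.r_[o['contact_force'],o['torque']])
W=cloud(c).reshape(-1,3);d=np.hypot(W[:,0]-.447,W[:,1]-.085);m=(d>.03)&(d<.043)&(W[:,0]>.44)&(W[:,2]>.03)&(W[:,2]<.12)
print(o['time'],o['tool_pos'].round(4),np.mean(a,0).round(2),'pan',np.nanmedian(W[m][:,2]),m.sum(),'j if on beads',.129-(o['tool_pos'][2]-.1812-.041))
E
python3 f.py
```

```text
27.6 [0.4464 0.0846 0.3256] [ 4.81 -0.1   0.44 -0.06 -0.98  0.01] pan 0.08696325479894496 70 j if on beads 0.025585228133792548
```

Request:
{"fn": "arm_command", "kwargs": {
  "xyz": [
    [1,-0.3,0],
    [0,0,0]
  ],
  "spin": [0,0]
}}

```text
time: 27.8
tool_pos: [0.447, 0.0843, 0.3253]
tool_rot: [-3.141, -0.0, 1.722]
contact_force: [3.6, -1.3, 0.2]
opening: 0.0498
grip_force: 55.0
```

Request:
{"fn": "arm_command", "kwargs": {
  "xyz": [
    [0,0,-4],
    [0,0,-4],
    [0,0,-4],
    [0,0,0],
    [0,0,0]
  ],
  "spin": [0,0,0,0,0]
}}

```text
time: 28.3
tool_pos: [0.4471, 0.0842, 0.3132]
tool_rot: [-3.141, 0.0, 1.722]
contact_force: [2.4, -0.3, 2.1]
opening: 0.0503
grip_force: 55.0
```

```bash
python3 f.py
```

```text
28.5 [0.4471 0.0842 0.3134] [ 3.35 -0.98  2.72 -0.13 -0.73 -0.02] pan 0.07672332378362051 40 j if on beads 0.037788763845308826
```

Request:
{"fn": "arm_command", "kwargs": {
  "xyz": [
    [0.8,0,-4],
    [0,0,-4],
    [0,0,-4],
    [0,0,0],
    [0,0,0]
  ],
  "spin": [0,0,0,0,0]
}}

```text
time: 29.0
tool_pos: [0.4477, 0.0843, 0.3011]
tool_rot: [-3.141, -0.0, 1.722]
contact_force: [0.2, -2.2, 5.3]
opening: 0.0498
grip_force: 55.0
```

```bash
python3 f.py
```

```text
29.2 [0.4477 0.0843 0.3013] [-0.05 -1.07  4.85 -0.22 -0.14 -0.01] pan 0.0909312693363088 5 j if on beads 0.04990894958850217
```

Side force is now near zero and the force agrees with j ≈ 0.050. Continue.

Request:
{"fn": "arm_command", "kwargs": {
  "xyz": [
    [0,-0.4,-4],
    [0,0,-4],
    [0,0,-3],
    [0,0,0],
    [0,0,0]
  ],
  "spin": [0,0,0,0,0]
}}

```text
time: 29.7
tool_pos: [0.4478, 0.084, 0.2905]
tool_rot: [3.142, -0.0, 1.722]
contact_force: [-1.5, 0.6, 7.5]
opening: 0.05
grip_force: 55.0
```

```bash
python3 f.py
```

```text
29.9 [0.4478 0.084  0.2906] [-0.28  0.28  7.25 -0.03 -0.03 -0.02] pan 0.11697868349412488 5 j if on beads 0.06063198883570714
```

Request:
{"fn": "arm_command", "kwargs": {
  "xyz": [
    [0,0,-2],
    [0,0,-2],
    [0,0,0],
    [0,0,0]
  ],
  "spin": [0,0,0,0]
}}

```text
time: 30.3
tool_pos: [0.4478, 0.084, 0.2866]
tool_rot: [3.141, -0.0, 1.722]
contact_force: [-0.9, -0.8, 7.6]
opening: 0.0502
grip_force: 55.0
```

```bash
python3 f.py
```

```text
30.5 [0.4478 0.084  0.2866] [-0.44  0.    7.51 -0.04 -0.02 -0.04] pan 0.11716414844980749 11 j if on beads 0.06455089471330677
```

Request:
{"fn": "arm_command", "kwargs": {
  "xyz": [
    [0,0,-1.5],
    [0,0,0],
    [0,0,0]
  ],
  "spin": [0,0,0]
}}

```text
time: 30.8
tool_pos: [0.4478, 0.084, 0.2851]
tool_rot: [3.141, -0.0, 1.722]
contact_force: [-0.8, -0.1, 7.6]
opening: 0.0504
grip_force: 55.0
```

Request:
{"fn": "arm_command", "kwargs": {
  "xyz": [
    [0,0,-1.5],
    [0,0,0],
    [0,0,0]
  ],
  "spin": [0,0,0]
}}

```text
time: 31.1
tool_pos: [0.4479, 0.084, 0.2837]
tool_rot: [3.141, -0.0, 1.722]
contact_force: [-0.5, 0.6, 8.2]
opening: 0.0503
grip_force: 55.0
```

```bash
python3 f.py
```

```text
31.3 [0.4478 0.084  0.2837] [-0.64  0.13  8.02  0.    0.   -0.02] pan 0.11430353903595747 13 j if on beads 0.06749235909262302
```

Request:
{"fn": "arm_command", "kwargs": {
  "xyz": [
    [-0.8,0.4,-1],
    [0,0,0],
    [0,0,0]
  ],
  "spin": [0,0,0]
}}

```text
time: 31.6
tool_pos: [0.4473, 0.0843, 0.2829]
tool_rot: [3.14, 0.0, 1.722]
contact_force: [-0.1, -0.7, 8.0]
opening: 0.0498
grip_force: 55.0
```

Request:
{"fn": "arm_command", "kwargs": {
  "xyz": [
    [-0.7,0,0],
    [0,0,0],
    [0,0,0]
  ],
  "spin": [0,0,0]
}}

```text
time: 31.9
tool_pos: [0.4469, 0.0842, 0.283]
tool_rot: [3.139, 0.0, 1.722]
contact_force: [0.8, -2.8, 8.3]
opening: 0.0502
grip_force: 55.0
```

```bash
python3 f.py
```

```text
32.1 [0.4469 0.0842 0.283 ] [ 1.51 -1.03  8.37 -0.26 -0.31 -0.01] pan 0.11381693946618998 12 j if on beads 0.06822101432612715
```

Request:
{"fn": "arm_command", "kwargs": {
  "xyz": [
    [0,-0.4,-1],
    [0,0,0],
    [0,0,0]
  ],
  "spin": [0,0,0]
}}

```text
time: 32.4
tool_pos: [0.4468, 0.0839, 0.282]
tool_rot: [3.139, 0.0, 1.722]
contact_force: [1.4, -1.0, 8.6]
opening: 0.0505
grip_force: 55.0
```

Request:
{"fn": "arm_command", "kwargs": {
  "xyz": [
    [0.5,0,-0.7],
    [0,0,0],
    [0,0,0]
  ],
  "spin": [0,0,0]
}}

```text
time: 32.7
tool_pos: [0.4472, 0.0839, 0.2812]
tool_rot: [3.14, 0.0, 1.722]
contact_force: [-0.4, -0.8, 9.3]
opening: 0.0501
grip_force: 55.0
```

```bash
python3 f.py
```

```text
32.9 [0.4472 0.084  0.2812] [ 0.52 -0.13  8.7  -0.1  -0.19 -0.02] pan 0.11000744983830224 15 j if on beads 0.06997505526573
```

```bash
python3 - <<'E'
from h import *
F=[read_camera('side') for _ in range(3)]; c=F[0]; c['depth']=np.mean([f['depth'] for f in F],0)
W=cloud(c); d=np.hypot(W[...,0]-.4474,W[...,1]-.085)
m=(d>.011)&(d<.027)&(W[...,2]>.06)&(W[...,2]<.1)
for r,cc in np.argwhere(m): print(r,cc,W[r,cc].round(4),d[r,cc].round(4),c['img'][r,cc])
E
```

```text
203 314 [0.4414 0.0597 0.0827] 0.026 [170 166 172]
204 313 [0.4487 0.0585 0.0843] 0.0266 [190 184 190]
204 314 [0.4466 0.0607 0.0832] 0.0243 [203 197 208]
204 315 [0.4478 0.0635 0.0845] 0.0215 [187 188 196]
204 330 [0.4363 0.1008 0.0829] 0.0193 [175 171 177]
204 331 [0.4374 0.1035 0.0842] 0.0211 [176 163 169]
205 313 [0.4517 0.0591 0.0832] 0.0263 [196 193 203]
205 314 [0.4495 0.0613 0.0821] 0.0238 [210 209 217]
205 315 [0.4501 0.064  0.083 ] 0.0211 [209 206 216]
205 316 [0.45   0.0666 0.0834] 0.0186 [203 203 210]
205 317 [0.4488 0.069  0.083 ] 0.016 [181 181 186]
205 318 [0.4437 0.0708 0.0797] 0.0147 [152 150 153]
205 328 [0.441  0.0964 0.0823] 0.0131 [177 174 183]
205 329 [0.4404 0.0989 0.0823] 0.0156 [192 191 200]
205 330 [0.4411 0.1016 0.0832] 0.0178 [201 201 210]
205 331 [0.441  0.1042 0.0836] 0.0202 [198 194 203]
206 314 [0.4559 0.0625 0.0836] 0.024 [206 208 216]
206 315 [0.452  0.0645 0.0813] 0.021 [211 212 219]
206 316 [0.45   0.0667 0.0803] 0.0184 [205 203 217]
206 317 [0.4524 0.0697 0.0824] 0.0161 [195 196 202]
206 318 [0.4449 0.0711 0.0774] 0.0141 [167 166 172]
206 319 [0.4
[... 1883 characters left out ...]
26] 0.0204 [196 195 204]
209 319 [0.4658 0.0775 0.0836] 0.0199 [197 198 206]
209 320 [0.4632 0.0796 0.0822] 0.0167 [190 188 198]
209 321 [0.4639 0.0823 0.0831] 0.0167 [189 189 197]
209 322 [0.4637 0.0848 0.0834] 0.0163 [189 188 196]
209 323 [0.462  0.0871 0.0826] 0.0147 [186 187 193]
209 324 [0.46   0.0894 0.0816] 0.0133 [190 192 199]
209 325 [0.4603 0.092  0.0823] 0.0147 [191 190 199]
209 326 [0.4619 0.0948 0.0839] 0.0175 [204 202 209]
209 327 [0.4584 0.0969 0.0818] 0.0162 [202 204 212]
209 328 [0.4587 0.0995 0.0825] 0.0184 [204 204 210]
209 329 [0.457  0.1018 0.0817] 0.0194 [205 205 212]
209 330 [0.4574 0.1044 0.0824] 0.0219 [193 192 199]
209 331 [0.4537 0.1065 0.0802] 0.0224 [180 179 184]
```

From the visible top of washer 2, j = 0.0703, leaving about 2.7 mm of margin. I won't push further down. Instead I'll twist the washer about the post, so that sliding round the beads takes away the vertical friction.

Request:
{"fn": "arm_command", "kwargs": {
  "xyz": [
    [0,0,0],
    [0,0,0],
    [0,0,0],
    [0,0,0],
    [0,0,0],
    [0,0,0]
  ],
  "spin": [6,8,-6,-8,-6,6]
}}

```text
time: 33.65
tool_pos: [0.4468, 0.084, 0.2807]
tool_rot: [-3.141, -0.0, 1.719]
contact_force: [-0.3, 0.2, 5.1]
opening: 0.0507
grip_force: 55.0
```

```bash
cat > w.py <<'E'
from h import *
F=[];a=[]
for i in range(3): F.append(read_camera('side')); o=observe(); a.append(o['contact_force'])
c=F[0]; c['depth']=np.mean([f['depth'] for f in F],0)
W=cloud(c).reshape(-1,3); d=np.hypot(W[:,0]-.4474,W[:,1]-.085)
m=(d>.0125)&(d<.024)&(W[:,2]>.055)&(W[:,2]<.095); z=np.median(W[m][:,2])
print(o['time'],o['tool_pos'].round(4),o['tool_rot'].round(3),np.mean(a,0).round(2),'w2 top',z,m.sum(),'j',.153-z)
E
python3 w.py
```

```text
33.8 [0.4467 0.084  0.2806] [-3.141 -0.     1.723] [-0.02 -0.5   5.27] w2 top 0.08805141153636586 20 j 0.06494858846363413
```

The twist worked and it clicked through, with the force falling to 5 N. Raise with the pan, release and retreat.

Request:
{"fn": "arm_command", "kwargs": {
  "xyz": [
    [0,0,5],
    [0,0,5],
    [0,0,5],
    [0,0,5],
    [0,0,4],
    [0,0,0],
    [0,0,0]
  ],
  "spin": [0,0,0,0,0,0,0]
}}

```text
time: 34.5
tool_pos: [0.4468, 0.0839, 0.3046]
tool_rot: [-3.141, -0.0, 1.722]
contact_force: [-0.2, 0.9, 0.2]
opening: 0.0502
grip_force: 55.0
```

Request:
{"fn": "arm_command", "kwargs": {
  "xyz": [
    [0,0,0],
    [0,0,0],
    [0,0,0],
    [0,0,0],
    [0,0,20],
    [0,0,30],
    [0,0,30],
    [0,-20,0],
    [0,-40,0],
    [0,-45,0],
    [0,-45,0],
    [0,-45,0],
    [0,-25,0],
    [0,0,0],
    [0,0,0],
    [0,0,0],
    [0,0,0]
  ],
  "spin": [0,0,0,0,0,0,0,0,0,0,0,0,0,0,0,0,0],
  "jaw": 0.6
}}

```text
time: 36.2
tool_pos: [0.447, -0.135, 0.3847]
tool_rot: [3.141, -0.0, 1.724]
contact_force: [-0.4, -0.2, -0.2]
opening: 0.0735
grip_force: 0.0
```

```bash
python3 p.py; python3 q.py pics/t3.png; python3 - <<'E'
from h import *
c=read_camera('top')
for z in (.113,): 
    x,y=.4474,.085; u,v=proj(c,np.array([[x,y,.132]]))[0].round().astype(int)
x,y=.4357,-.2078; u,v=proj(c,np.array([[x,y,.006]]))[0].round().astype(int); print('D',fitdisc(c,u,v,16,0,.012,.026,x,y))
W=cloud(read_camera('side')).reshape(-1,3)
d=np.hypot(W[:,0]-.4474,W[:,1]-.085); m=(d<.03)&(W[:,2]>.13)&(W[:,2]<.146)&(d>.012)
P=W[m]; A=np.c_[P[:,:2]-[.4474,.085],np.ones(len(P))]; print('washer3 plane',np.linalg.lstsq(A,P[:,2],rcond=None)[0].round(4),len(P),P.mean(0))
E
```

```text
pan z 0.08836870408021247 81 j 0.026631295919787537
36.25 [ 0.44697969 -0.13508229  0.38469724] [0.42214919 0.48439968 0.35478287] 0.07349834690492481
pan 0.0882609579918393 290 -0.0009782719581512556
washer top 0.13791765828824576 130 -0.0009782719581512556
D (array([ 0.4306, -0.1809]), np.float64(0.503))
washer3 plane [-0.0437 -0.0212  0.137 ] 174 [0.455965   0.08384648 0.13665774]
```

```bash
python3 -c "
from cell import *
print(hand_in())"
```

```text
the job is handed in; nothing more can be done
None
```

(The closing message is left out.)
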